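# Show the stamped mark to the inspection camera through the mirror

## Robot

A 7-joint arm with a two-finger parallel gripper is mounted at the origin on the work surface. World frame = base frame: x ahead of the robot, y to its left, z up, the work surface at z = 0. Lengths are in m, angles in rad, forces in N, time in s.
With the tool pointing down it reaches from about 0.4 to 0.85 m from the base axis. Payload 10.4 kg.
Tool frame: the origin (TCP) lies between the finger pads, 19 mm behind the fingertips; this is the grasp point; z points along the fingers, y is the line along which they close (so a half turn about z gives the same grasp; the last joint's range is limited). The gripper opens to 85 mm and grips with 20 to 120 N. Pads are 22 mm wide; open, the fingers measure 114 mm over their backs; the gripper's body (76 mm by 85 mm) begins 54 mm behind the grasp point. The pads swing forward as they close: fully open they stand 13 mm farther back than shut.
Start: joints at [1.209, 0.332, -0.065, 1.46, 0.022, 1.35, -0.088], TCP at [0.208, -0.589, 0.25] pointing down, gripper open.
Joint ranges: [-2.6, 2.6], [-0.5, 2.12], [-1.47, 1.34], [0.16, 2.42], [-1.27, 4.41], [0.06, 2.06], [-2.6, 2.6]. Speed limits (rad/s): [2.22, 2.22, 2.79, 2.79, 3.14, 3.14, 3.14].

## Interface

Orientations are given as a unit quaternion [x, y, z, w].
In Python, from workcell import get_obs, optics, job gives the robot as it stands. The module is installed in compiled form; this text tells all that it offers.
- The arm moves only by the tool send_rows, never from a script. Its argument "plan" is a list that holds one entry, the list of rows, each a list of 7 numbers: the turn, a rotation vector about the tool's x, y, z in units of 1.5 rad (1.0 is 1.5 rad), then the shift along the tool's x, y, z in units of 20 cm (1.0 is 20 cm), then the opening, from 0 (shut) to 1 (fully open). A call has 1 to 20 rows; each row shifts and turns the commanded pose from where the row before left it, along the tool's axes as they then stand; what a row does not reach is not made up. A row lasts 1/12 s, in which the tool goes at most 41.7 mm and 7.16 degrees, less where a joint would pass 70% of its speed; a pose out of reach is approached as far as the arm can. A call with a number of a shift or a turn outside -1 to 1 is refused whole. A call with a gripper value outside its range is refused whole. The fingers move at their own pace and stop on an object; "squeeze" is the grip in N (left out, the last holds). Time passes only in rows, so rows that do not move let the fingers close. It gives the time, the measured TCP pose, the force, the opening and the grip force at its end, in the units of the state.
- get_obs(): the state, without advancing time (a new reading comes with each control period).
- optics.camera(name): name is "side" or "top"; returns the picture (400x640x3 uint8, red, green, blue); there is no depth.
- optics.get_calibration(name): a dict with "intrinsics" (3x3 intrinsics, pixels), "world_from_camera" (4x4, takes a point from camera to world coordinates). Camera axes: x right, y up, looking along -z (the intrinsics and any distortion apply to the point x, -y, -z); pixel columns grow to the right and rows downward; lengths in m; the calibration is good to about 2 mm. A picture is of the moment at which its call begins. get_calibration takes no time and is no camera call.
- job.hand_in(): hands the job in; it is judged then, once.
The state is a dict: "clock": time; "joint_pos": joint angles; "joint_velocities": joint speeds; "tau": joint torques, N m; "position": TCP position; "ee_rot": TCP orientation; "ft_force": force on the tool from outside, world axes, zero at the start; "torque": the same for the moment, N m; "grip_width": opening from 0.0 (shut) to 1.0 (fully open); "grasp_force": force on a finger pad.
Only numpy, scipy, OpenCV 4.12 (cv2) and the standard library are available. Lean on these libraries where they do the work, as an engineer would, in place of code of your own. Each camera call takes 0.05 s, during which the arm holds its last target. There are 200 camera calls.

## Task

On the jeweller's bench, turn the knob of the indexing head clockwise until it clicks over into its next detent, so that the stamped silver disc faces the inspection mirror, and let go of it there. Then take the bar on top of the mirror and turn it until the small camera on the mirror's stand sees the disc's mark reflected near the middle of the mirror. The mirror is sprung and swings back if released, so finish while still gripping the bar and holding that angle, leaving the bowl, tape and brush where they are.

Things in the scene. Friction and masses are not known exactly. Their poses are not given: they have to be found in the camera images.
- stand: Inspection stand, fixed to the bench: dark steel base 250 x 70 x 12 mm with the mirror's post at one end and the camera (black box 50 x 40 x 40 mm on a post, top 105 mm above the bench) at the other. Origin on the bench under the mirror's vertical turning axis; x points along the base from the mirror to the camera, z up.
- lens (a point): Centre of the camera's lens, 152 mm from the mirror's axis, 85 mm above the bench; the camera looks from here straight along the base at the middle of the mirror.
- mirror: The mirror: upright panel in a dark steel frame, 64 mm wide, 62 mm high, 6 mm thick, 54 to 116 mm above the bench, with the grip bar over it. It turns on an upright axis. Its x axis is the way it faces; origin on the bench, on the axis. At its rest stop it faces 10 degrees clockwise (from above) of the lens; it turns up to 1.5 rad anticlockwise from there, against a weak spring (0.02 to 0.08 N m).
- mirror_grip (a point): Where to grip the mirror, from above: a point on its axis, 140 mm above the bench, in the brass grip bar on its top, which turns with it. The bar is 36 mm long, 12 mm thick, 28 mm high, from 124 to 152 mm above the bench. The point's y axis is the bar's long direction; grip it across its x axis, which is the way the mirror faces.
- view: Sight pointer: brass collar low on the mirror's post with a thin steel needle reaching 77 mm from the axis, 23 mm above the bench, geared to turn twice as far as the mirror. Its x axis, along the needle, is where the camera's line of sight goes after the mirror (which faces midway between lens and needle). The mark is seen mid-mirror when the needle points to it. Origin on the bench, on the axis.
- index_knob (a joint): Turn of the indexing head's knob and turret (rad) about an upright axis, growing clockwise from above. Detents with stops at 0 and 1.05: a sprung plunger resists up to the middle (0.53) with under 0.1 N m, then snaps it over to 1.05. The head, fixed to the bench, is a grey round foot 100 mm across, 62 mm high, under a steel turret.
- index_grip (a point): Point on the head's axis in the brass knob bar on top of the turret, 140 mm above the bench: where to grip it from above. The bar is 36 mm long, 12 mm thick, 28 mm high, from 124 to 152 mm above the bench, and turns with the turret. The point's x axis is the bar's long direction, pointing to the side where the disc is; grip it across its y axis.
- mark (a point): The mark, a dark stamped cross on the outer face of a silver disc 30 mm across that stands upright on the turret's rim, 46 mm from the head's axis and 85 mm above the bench; it turns with the knob. Its x axis is the way the mark faces.
- bowl: Bystander: loose steel bowl, 90 mm across, 30 mm high. Origin at its underside.
- tape: Bystander: loose roll of paper tape lying flat, 68 mm across, 22 mm high. Origin at its underside.
- brush: Bystander: loose brush lying flat, 180 mm long. Origin near its middle, at its underside.

How it is judged:
By the outcome, as a careful person would: the job done as asked, in the order asked, and still so for the second after the job is handed in, while the arm keeps its last pose, push and grip.
It also fails if it takes over 48 s, if anything falls off the work surface, if the arm or the gripper's body presses on something with over 40 N, if the wrist force passes 120 N, or if a joint passes its speed limit or range.

## Working session

There is one attempt and no reset: what is moved stays moved. The work goes in short steps, Python scripts to look and compute and a tool call to move; the robot and the scene stay as the last step left them, time stands still between calls to the robot, and variables do not carry over. Pictures are saved under pics/ and viewed, at most 10 in all, crops included, and the job is handed in when it is done.

Besides the shell and the picture viewer there is one more tool, called after "Request:" in YAML: its name, and indented under it one key for each argument. send_rows: Moves the arm, as the interface text tells. Its arguments: {"type":"object","properties":{"plan":{"type":"array"},"squeeze":{"type":"number"}},"required":["plan"]}

```bash
mkdir -p pics
python3 - <<'E'
from workcell import get_obs, optics, job
import cv2,numpy as np
np.set_printoptions(precision=4,suppress=True)
s=get_obs()
print({k:s[k] for k in('clock','position','ee_rot','ft_force','grip_width')})
for n in('side','top'):
    im=optics.camera(n);cv2.imwrite(f'pics/{n}0.png',im[:,:,::-1])
    c=optics.get_calibration(n);print(n,c)
E
```

```text
{'clock': 0.0, 'position': array([ 0.2076, -0.5891,  0.2492]), 'ee_rot': array([ 0.9857,  0.1686, -0.0002, -0.0007]), 'ft_force': array([ 0.6408,  0.3711, -0.1946]), 'grip_width': 0.9979376359730874}
side {'intrinsics': array([[511.244 ,   0.    , 323.8054],
       [  0.    , 511.244 , 201.8385],
       [  0.    ,   0.    ,   1.    ]]), 'world_from_camera': array([[-0.8131,  0.3714, -0.4482, -0.1022],
       [-0.5817, -0.4895,  0.6497,  0.9554],
       [ 0.0219,  0.789 ,  0.614 ,  0.9796],
       [ 0.    ,  0.    ,  0.    ,  1.    ]])}
top {'intrinsics': array([[414.6088,   0.    , 318.8194],
       [  0.    , 414.6088, 195.5245],
       [  0.    ,   0.    ,   1.    ]]), 'world_from_camera': array([[ 0.0192,  0.992 , -0.1249,  0.4359],
       [-0.9996,  0.0215,  0.017 ,  0.0202],
       [ 0.0196,  0.1245,  0.992 ,  1.133 ],
       [ 0.    ,  0.    ,  0.    ,  1.    ]])}
```

View pics/side0.png

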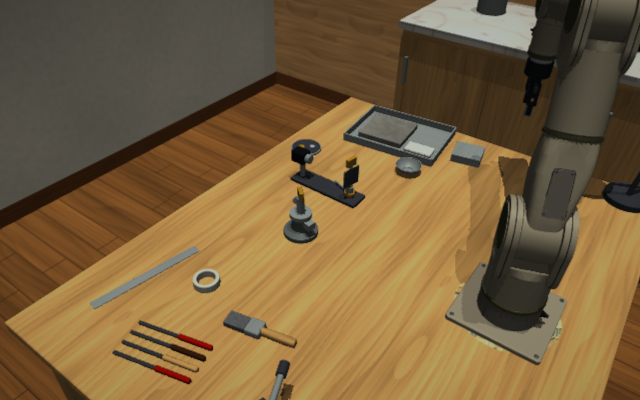

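View pics/top0.png

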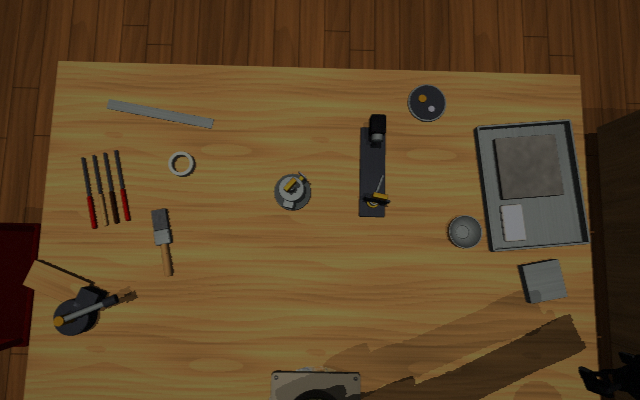

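The top view shows the head at about (293,190), the mirror at (374,198), its camera at (377,125), the bowl at (464,232), the tape at (181,164) and the brush at (163,240). The side view shows the same objects. Next I'll enlarge the middle of both.

Run:
```python
import cv2,numpy as np
t=cv2.imread('pics/top0.png')[105:225,260:410];s=cv2.imread('pics/side0.png')[130:250,275:375]
z=lambda a,k:cv2.resize(a,None,fx=k,fy=k,interpolation=cv2.INTER_CUBIC)
cv2.imwrite('pics/crop0.png',np.clip(np.hstack([z(t,3.0),z(s,3.0)])*1.6,0,255).astype(np.uint8)) 
for n in('top','side'):
    im=cv2.imread(f'pics/{n}0.png');h=cv2.cvtColor(im,cv2.COLOR_BGR2HSV)
    m=cv2.inRange(h,(18,150,100),(32,255,255))
    k,l,st,c=cv2.connectedComponentsWithStats(m)
    for i in range(1,k):
        if st[i,4]>12:print(n,st[i],c[i].round(1))
```

```text
top [59 66 13  2 17] [66.  66.7]
top [153  69  10   4  14] [157.   71.1]
top [105  70   8   5  20] [107.9  72.4]
top [537  75  34  10  80] [553.   80.4]
top [82 77 10  3 14] [86.5 78. ]
top [96 76  6  5 15] [98.4 78.5]
top [306  76   9   4  19] [310.3  77.5]
top [60 80  8  4 14] [63.1 82. ]
top [509  81   7   4  13] [511.5  82.8]
top [419  95   7   7  39] [421.9  97.9]
top [181  97   9   4  16] [184.9  98.2]
top [191  97   7   4  14] [193.6  99.1]
top [229 100  10   2  14] [233.2 100.6]
top [380 102  22   4  42] [389.9 103.4]
top [ 58 105  11   6  26] [ 63.  107.3]
top [293 108  10   2  13] [297.2 108.3]
top [266 110  13   5  25] [271.1 112.4]
top [104 114   7   5  13] [106.9 115.5]
top [466 116   7   5  16] [469.  118.1]
top [312 119   5   5  13] [313.9 121.2]
top [421 127  10   5  18] [425.3 128.6]
top [135 130  11   4  18] [139.6 131.3]
top [309 130  15   7  43] [316.6 132.1]
top [162 134   9   4  17] [165.4 136.1]
top [157 140  10   2  13] [161.  140.7]
top [439 141   6   4  13] [441.  142.3]
top [169 146   9   4  15] [172.8 146.7]
top [289 147   7   4  15] [291.7 148.3]
top [281
[... 1940 characters left out ...]
68.5 371.6]
top [ 33 374   8   4  15] [ 36.9 376. ]
top [571 374   8   3  13] [574.5 374.5]
top [ 95 379  11   3  18] [100.1 380. ]
top [ 41 380  13   3  17] [ 47.6 381.2]
top [ 26 389  14   5  29] [ 32.9 390.9]
top [247 392   9   4  18] [252.2 393.9]
top [257 392   8   4  15] [260.3 393.7]
top [569 395   9   3  14] [572.9 396.6]
side [345 155  13   8  46] [351.4 158. ]
side [297 186   8   9  52] [300.1 190.1]
side [348 190   7   5  14] [351.9 192.5]
side [441 202   4   7  14] [442.7 205.3]
side [604 207   6   5  13] [606.6 209.2]
side [432 265   7   4  13] [435.1 266.9]
side [270 308   3  10  13] [270.5 312.1]
side [ 26 333   8   7  21] [ 29.2 336. ]
side [487 373   6   8  14] [489.9 377.6]
```

View pics/crop0.png

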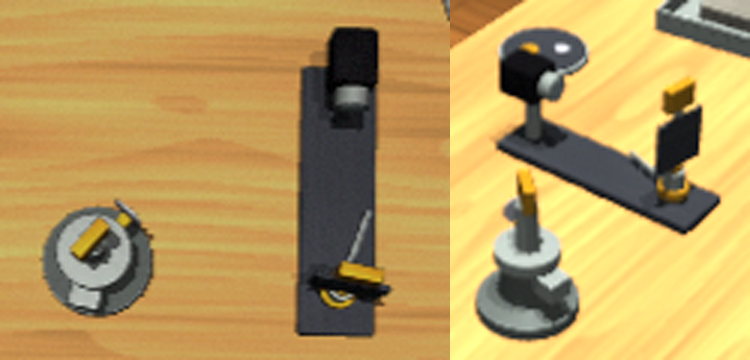

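The crop shows the knob bar near top (290,184), with the disc up and to its right at (302,176). The mirror bar is near (380,195), and the needle runs up and right from (374,203) to (383,176). Next I'll segment these precisely and cast rays.

```bash
cat > h.py <<'E'
import cv2,numpy as np
from workcell import get_obs, optics, job
np.set_printoptions(precision=4,suppress=True)
C={n:optics.get_calibration(n) for n in('top','side')}
def ray(n,p):
    K=C[n]['intrinsics'];T=C[n]['world_from_camera']
    d=np.linalg.inv(K)@[p[0],p[1],1];return T[:3,3],T[:3,:3]@(d*[1,-1,-1])
def onz(n,p,z):
    o,d=ray(n,p);return o+d*(z-o[2])/d[2]
def tri(pt,ps):
    A=np.zeros((3,3));b=np.zeros(3)
    for n,p in(('top',pt),('side',ps)):
        o,d=ray(n,p);d=d/np.linalg.norm(d);M=np.eye(3)-np.outer(d,d);A+=M;b+=M@o
    return np.linalg.solve(A,b)
def proj(n,X):
    T=np.linalg.inv(C[n]['world_from_camera']);x=(T@np.append(X,1))[:3]*[1,-1,-1];x=C[n]['intrinsics']@x;return x[:2]/x[2]
def mask(im,lo,hi,box):
    h=cv2.cvtColor(im,cv2.COLOR_BGR2HSV);m=cv2.inRange(h,lo,hi);z=np.zeros_like(m);x0,y0,x1,y1=box;z[y0:y1,x0:x1]=m[y0:y1,x0:x1];return z
def big(m):
    k,l,s,c=cv2.connectedComponentsWithStats(m);i=1+np.argmax(s[1:,4]);return (l==i).astype(np.uint8),c[i],s[i]
E
python3 - <<'E'
from h import *
t=cv2.imread('pics/top0.png');s=cv2.imread('pics/side0.png')
B=((18,120,90),(35,255,255))
for name,bt,bs in(('knob',(282,176,299,193),(292,184,308,215)),('mir',(370,190,391,200),(342,150,362,172))):
    mt,ct,st=big(mask(t,*B,bt));ms,cs,ss=big(mask(s,*B,bs))
    ctr,_=cv2.findContours(mt,0,2);r=cv2.minAreaRect(ctr[0])
    X=tri(ct,cs);print(name,ct,st,cs,ss,'tri',X,'rect',r)
    q=[onz('top',p,.152) for p in cv2.boxPoints(r)]
    for a,b in((0,1),(1,2)):
        d=q[b]-q[a];print('  edge',np.hypot(*d[:2])*1e3,np.degrees(np.arctan2(d[1],d[0])))
    print('  onz .145',onz('top',ct,.147))
h=cv2.cvtColor(t,cv2.COLOR_BGR2HSV)
# foot + turret: low saturation
m,c,st=big(mask(t,(0,0,0),(180,110,255),(265,160,320,220)))
ct,_=cv2.findContours(m,0,2);hull=cv2.convexHull(ct[0]);(e)=cv2.minEnclosingCircle(hull);print('foot',c,st,e,[onz('top',e[0],z) for z in(0,.006)])
m,c,st=big(mask(t,(0,0,0),(180,130,90),(352,110,395,222)))
ct,_=cv2.findContours(m,0,2);print('base',st,c);print(cv2.approxPolyDP(ct[0],2,True)[:,0].tolist())
for n in((284,195),(300,186),(296,205)):print(n,h[n[1],n[0]])
E
```

```text
knob [289.4062 183.5938] [284 178  12  13  64] [299.9882 192.0471] [292 184  16  22 170] tri [0.5871 0.0741 0.1426] rect ((289.5, 183.5), (4.242640495300293, 14.142135620117188), 45.0)
  edge 33.89522194036572 -43.166714132413176
  edge 10.241442047003451 -133.99599486085978
  onz .145 [0.5874 0.0745 0.147 ]
mir [383.1386 194.5644] [373 190  18  10 101] [353.0052 159.7749] [342 150  20  22 191] tri [ 0.5645 -0.1543  0.1379] rect ((381.5, 194.5), (9.0, 17.0), 90.0)
  edge 40.8640552105744 -88.74514313411767
  edge 21.726272031624983 179.87026089539708
  onz .145 [ 0.5657 -0.1514  0.147 ]
foot [292.3129 192.1196] [274 172  37  38 978] ((292.0284729003906, 190.01266479492188), 19.697830200195312) [array([0.5922, 0.0749, 0.    ]), array([0.5914, 0.0746, 0.006 ])]
base [ 359  114   32  103 2322] [372.3966 166.5159]
[[372, 114], [371, 125], [361, 127], [360, 216], [383, 216], [384, 205], [390, 201], [379, 201], [371, 197], [374, 191], [384, 193], [385, 116]]
(284, 195) [ 54  11 118]
(300, 186) [45 11 94]
(296, 205) [60 19 53]
```

Run:
```python
from h import *
t=cv2.imread('pics/top0.png').astype(float);g=t[:,:,2] # red: wood bright, base dark
def sub(row,x0,x1):
    r=g[row,x0:x1];i=np.argmax(abs(np.diff(r)));w=abs(np.diff(r));w[w<w.max()*.3]=0;lo=max(0,i-2);ww=w[lo:i+3];return x0+lo+(ww*np.arange(len(ww))).sum()/ww.sum()+.5
for nm,rows,x0,x1 in(('L',range(132,212,4),354,366),('R',range(150,188,3),380,392)):
    P=np.array([onz('top',(sub(r,x0,x1),r),.012) for r in rows]);v,c=np.linalg.svd(P[:,:2]-P[:,:2].mean(0))[2][0],P[:,:2].mean(0)
    k=np.sign(v[0]);v=v*k;print(nm,c,'yaw',np.degrees(np.arctan2(v[1],v[0])),'resid',abs((P[:,:2]-c)@[-v[1],v[0]]).max())
print('end',onz('top',(372,216.5),.012),'collar',onz('top',(372.7,203.7),.02))
N=[]
for r in range(177,192):
    x=np.arange(374,386);w=np.clip(t[r,374:386].min(1)-70,0,None)
    if w.sum()>0:N.append(onz('top',((w*x).sum()/w.sum(),r),.023));print(r,(w*x).sum()/w.sum(),N[-1],t[r,374:386].min(1).astype(int))
s=cv2.imread('pics/side0.png')
for n,im in(('top',t.astype(np.uint8)),('side',s)):
    m,c,st=big(mask(im,(0,0,0),(180,255,60),(366,112,390,140) if n=='top' else (288,140,315,168)));print(n,'camera',c,st)
for z in(.006,.03):print(z)
for X in([.589,.0745,.152],[.589,.0745,.062],[.61,.04,.085]):print(X,proj('top',X),proj('side',X))
```

```text
L [ 0.6506 -0.1084] yaw -0.7804951953543923 resid 0.001140806825590018
R [ 0.6575 -0.1791] yaw -1.0281889485029794 resid 0.001610417347742183
end [ 0.5228 -0.1445  0.012 ] collar [ 0.5569 -0.1451  0.02  ]
177 382.0 [ 0.6302 -0.1699  0.023 ] [35 37 37 36 38 35 29 65 78 54 31 52]
178 381.0 [ 0.6273 -0.1671  0.023 ] [36 37 38 37 38 36 43 87 61 36 32 52]
179 381.0 [ 0.6246 -0.1671  0.023 ] [37 38 35 36 38 37 65 94 63 38 35 50]
180 380.51612903225805 [ 0.6218 -0.1658  0.023 ] [39 37 37 36 40 31 85 86 54 35 34 51]
181 380.06666666666666 [ 0.619  -0.1646  0.023 ] [37 38 36 38 39 32 84 71 41 37 33 50]
182 380.0 [ 0.6163 -0.1644  0.023 ] [36 40 35 37 34 65 77 53 37 36 33 50]
183 379.1 [ 0.6135 -0.162   0.023 ] [38 38 37 39 43 88 72 46 37 37 33 49]
184 379.10526315789474 [ 0.6107 -0.162   0.023 ] [40 39 39 39 39 87 72 44 37 37 34 46]
185 379.0 [ 0.608  -0.1617  0.023 ] [36 39 39 35 66 79 53 39 37 36 33 48]
186 378.0952380952381 [ 0.6052 -0.1592  0.023 ] [40 39 37 43 89 72 43 39 37 37 32 47]
187 378.0 [ 0.6024 -0.159   0.023 ] [37 37 31 64 96 65 38 37 36 38 33 43]
188 377.6388888888889 [ 0.5996 -0.158   0.023 ] [38 40 31 83 93 56 37 37 39 38 35 46]
189 377.1666666666667 [ 0.5969 -0.1567  0.023 ] [39 32 32 85 73 43 35 38 37 38 33 49]
190 377.0 [ 0.5941 -0.1563  0.023 ] [40 32 66 79 55 36 36 39 35 37 32 48]
191 376.0 [ 0.5913 -0.1536  0.023 ] [39 45 87 64 38 37 36 39 38 38 30 45]
top camera [376.0193 126.1084] [366 114  20  26 415]
side camera [302.1658 151.9648] [292 140  23  28 398]
0.006
0.03
[0.589, 0.0745, 0.152] [289.3092 182.6023] [298.9068 189.0039]
[0.589, 0.0745, 0.062] [291.0721 187.9684] [299.1617 214.6081]
[0.61, 0.04, 0.085] [304.3691 178.8589] [300.6812 199.4886]
```

Run:
```python
from h import *
def draw(n,box,k,pts):
    im=cv2.imread(f'pics/{n}0.png');x0,y0,x1,y1=box
    z=cv2.resize(im[y0:y1,x0:x1],None,fx=k,fy=k,interpolation=cv2.INTER_NEAREST);z=np.clip(z*1.5,0,255).astype(np.uint8)
    for X,c in pts:
        p=(proj(n,X)-[x0,y0]+.5)*k;cv2.circle(z,tuple(int(v) for v in p),2,c,-1)
    return z
def bar(c,a):
    u=np.array([np.cos(a),np.sin(a)]);v=np.array([-u[1],u[0]]);return [np.append(np.array(c)+i*.018*u+j*.006*v,.152) for i in(-1,1) for j in(-1,1)]
pts=[(X,(0,0,255)) for X in bar((.589,.0745),np.radians(-44))+bar((.559,-.1425),np.radians(-101))]
a=np.radians(-44);pts+=[((.589+.046*np.cos(a),.0745+.046*np.sin(a),.085),(0,255,0))]
pts+=[((.589+.05*np.cos(b),.0745+.05*np.sin(b),0.0),(255,0,0)) for b in np.arange(0,6.28,.5)]
top=np.hstack([draw('top',(272,168,314,212),9,pts),draw('top',(360,172,394,216),9,pts)])
side=np.hstack([draw('side',(280,180,322,204),9,pts)[:,:378],draw('side',(340,150,374,174),9,pts)])
o=np.vstack([top,side]);print(o.shape);cv2.imwrite('pics/ov.png',cv2.resize(o,None,fx=.97,fy=.97))
```

```text
(612, 684, 3)
```

View pics/ov.png

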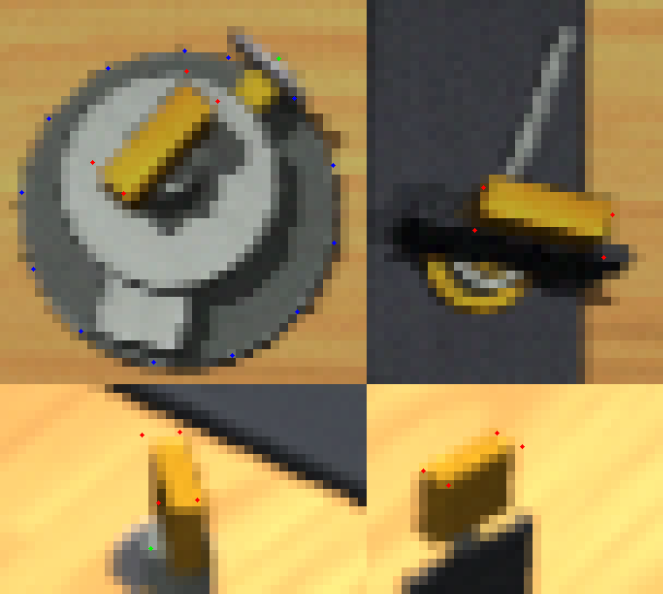

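The overlay shows both bars within about 1–2 px of the predicted points. I'll use knob axis ≈ (0.588, 0.074) with yaw about -44°, and mirror axis ≈ (0.561, -0.1425). First I'll move over to the head.

Request:
send_rows:
  plan:
    - [[0,0,0,0.07,-0.06,0,1],[0,0,0,0.14,-0.12,0,1],[0,0,0,0.14,-0.12,0,1],[0,0,0,0.14,-0.12,0,1],[0,0,0,0.14,-0.12,0,1],[0,0,0,0.14,-0.12,0,1],[0,0,0,0.14,-0.12,0,1],[0,0,0,0.14,-0.12,0,1],[0,0,0,0.14,-0.12,0,1],[0,0,0,0.14,-0.12,0,1],[0,0,0,0.14,-0.12,0,1],[0,0,0,0.14,-0.12,0,1],[0,0,0,0.14,-0.12,0,1],[0,0,0,0.14,-0.12,0,1],[0,0,0,0.14,-0.12,0,1],[0,0,0,0.14,-0.12,0,1],[0,0,0,0.14,-0.12,0,1],[0,0,0,0.14,-0.12,0,1],[0,0,0,0.14,-0.12,0,1],[0,0,0,0.14,-0.12,0,1]]

```text
clock: 1.77
position: [0.5676, 0.0348, 0.2498]
ee_rot: [0.986, 0.168, -0.0, 0.0]
ft_force: [0.4, -0.2, 1.1]
grip_width: 1.001
grasp_force: 0.0
```

Request:
send_rows:
  plan:
    - [[0,0,-0.07,0,0,0,1],[0,0,-0.08,0,0,0,1],[0,0,-0.08,0,0,0,1],[0,0,-0.08,0,0,0,1],[0,0,-0.08,0,0,0,1],[0,0,-0.08,0,0,0,1],[0,0,-0.08,0,0,0,1],[0,0,-0.08,0,0,0,1],[0,0,-0.08,0,0,0,1],[0,0,-0.08,0,0,0,1],[0,0,-0.08,0,0,0,1],[0,0,-0.08,0,0,0,1],[0,0,-0.08,0,0,0,1],[0,0,-0.08,0,0,0,1],[0,0,-0.08,0,0,0,1],[0,0,-0.08,0,0,0,1],[0,0,-0.08,0,0,0,1],[0,0,0,0,0,0,1],[0,0,0,0,0,0,1]]

```text
clock: 3.35
position: [0.567, 0.0332, 0.2497]
ee_rot: [0.381, 0.925, -0.0, -0.0]
ft_force: [0.5, -0.3, 0.1]
grip_width: 1.002
grasp_force: 0.0
```

```bash
cat > st.py <<'E'
from h import *
from scipy.spatial.transform import Rotation as R
import sys
def state(tx,ty,tz,th):
    s=get_obs();M=R.from_quat(s['ee_rot']);m=M.as_matrix()
    print('t %.2f'%s['clock'],'pos',s['position'],'theta %.2f'%np.degrees(np.arctan2(m[1,0],m[0,0])),'z',m[:,2],'F',s['ft_force'],'T',s['torque'],'w %.3f'%s['grip_width'],'g',s['grasp_force'],'j',s['joint_pos'])
    a=np.radians(th);G=np.array([[np.cos(a),np.sin(a),0],[np.sin(a),-np.cos(a),0],[0,0,-1]])
    print('shift units (now axes)',m.T@(np.array([tx,ty,tz])-s['position'])/.2,'turn units',R.from_matrix(m.T@G).as_rotvec()/1.5)
if __name__=='__main__':state(*map(float,sys.argv[1:]))
E
python3 st.py .588 .0742 .2 136
```

```text
t 3.35 pos [0.567  0.0332 0.2497] theta 135.21 z [-0.0006  0.0001 -1.    ] F [ 0.5272 -0.3375  0.0536] T [-0.0096 -0.0141 -0.0141] w 1.002 g 0.0 j [ 0.622   0.3396 -0.9323  1.5783  0.2765  1.3642  0.4489]
shift units (now axes) [0.0698 0.2194 0.2485] turn units [-0.0002 -0.0003 -0.0092]
```

Request:
send_rows:
  plan:
    - [[0,0,-0.01,0.035,0.11,0,1],[0,0,0,0.035,0.11,0,1],[0,0,0,0,0,0.1,1],[0,0,0,0,0,0.1,1],[0,0,0,0,0,0.1,0.7],[0,0,0,0,0,0.1,0.5],[0,0,0,0,0,0.05,0.5],[0,0,0,0,0,0.05,0.5],[0,0,0,0,0,0.03,0.5],[0,0,0,0,0,0,0.5],[0,0,0,0,0,0,0.5]]
  squeeze: 30

```text
clock: 4.27
position: [0.588, 0.0748, 0.1446]
ee_rot: [0.373, 0.928, 0.0, 0.0]
ft_force: [-0.1, -0.4, 0.4]
grip_width: 0.498
grasp_force: 0.0
```

```bash
python3 st.py .588 .0742 .142 136
python3 - <<'E'
from h import *
t=optics.camera('top')[:,:,::-1];s=optics.camera('side')[:,:,::-1]
z=lambda a,k:cv2.resize(a,None,fx=k,fy=k,interpolation=cv2.INTER_CUBIC)
cv2.imwrite('pics/c1.png',np.hstack([z(t[150:220,255:325],5.5),z(s[150:220,265:335],5.5)]))
E
```

```text
t 4.27 pos [0.588  0.0748 0.1446] theta 136.25 z [ 0.0006  0.0001 -1.    ] F [-0.0862 -0.4279  0.4068] T [0.0223 0.0013 0.0296] w 0.498 g 0.0 j [ 0.4894  0.4916 -0.8879  1.6415  0.4034  1.2026  0.3189]
shift units (now axes) [-0.0019 -0.0023  0.0128] turn units [0.0003 0.0003 0.003 ]
```

View pics/c1.png

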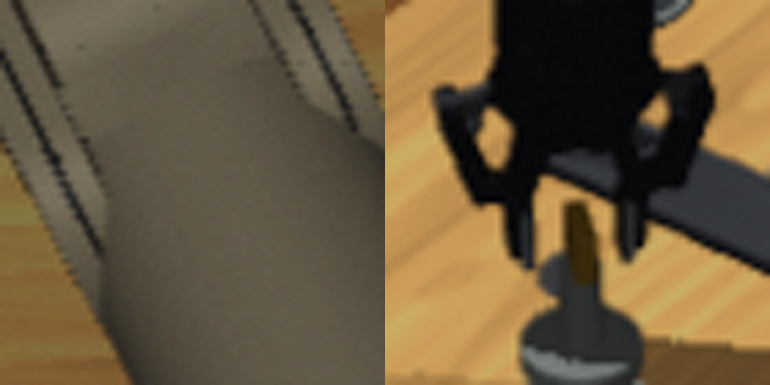

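The side crop shows the knob bar at about (580,240), centred between the open fingers. I'll close on it now.

Request:
send_rows:
  plan:
    - [[0,0,0,0,0,0.013,0.3],[0,0,0,0,0,0,0.1],[0,0,0,0,0,0,0],[0,0,0,0,0,0,0],[0,0,0,0,0,0,0],[0,0,0,0,0,0,0],[0,0,0,0,0,0,0],[0,0,0,0,0,0,0]]
  squeeze: 30

```text
clock: 5.03
position: [0.587, 0.0734, 0.1418]
ee_rot: [0.373, 0.928, -0.002, -0.0]
ft_force: [-5.8, -5.3, 7.8]
grip_width: 0.219
grasp_force: 29.1
```

```bash
python3 st.py .588 .0742 .142 136
```

```text
t 5.03 pos [0.587  0.0734 0.1418] theta 136.24 z [-0.002  -0.0026 -1.    ] F [-5.843  -5.2945  7.8142] T [-1.118   1.6698  0.0215] w 0.219 g 29.06184196472168 j [ 0.489   0.4935 -0.8858  1.645   0.4063  1.201   0.3177]
shift units (now axes) [-0.001   0.0064 -0.0011] turn units [-0.0021  0.0002  0.0028]
```

Request:
send_rows:
  plan:
    - [[0,0,0,0,0,0,0],[0,0,0,0,0,0,0],[0,0,0,0,0,0,0]]

```text
clock: 5.28
position: [0.587, 0.0734, 0.1418]
ee_rot: [0.373, 0.928, -0.002, -0.0]
ft_force: [-7.0, -5.7, 7.6]
grip_width: 0.221
grasp_force: 29.1
```

```bash
python3 st.py .588 .0742 .142 136
python3 - <<'E'
from h import *
s=optics.camera('side')[:,:,::-1]
z=lambda a,k:cv2.resize(a,None,fx=k,fy=k,interpolation=cv2.INTER_CUBIC)
cv2.imwrite('pics/c2.png',np.clip(z(s[165:225,270:330],9)*1.5,0,255))
E
```

```text
t 5.28 pos [0.587  0.0734 0.1418] theta 136.24 z [-0.002  -0.0025 -1.    ] F [-7.0129 -5.6608  7.6489] T [-1.1198  1.6887 -0.054 ] w 0.221 g 29.06505972146988 j [ 0.489   0.4935 -0.8858  1.645   0.4063  1.201   0.3177]
shift units (now axes) [-0.0011  0.0063 -0.0012] turn units [-0.0021  0.0002  0.0028][ WARN:0@1.907] global loadsave.cpp:1063 imwrite_ Unsupported depth image for selected encoder is fallbacked to CV_8U.
```

View pics/c2.png

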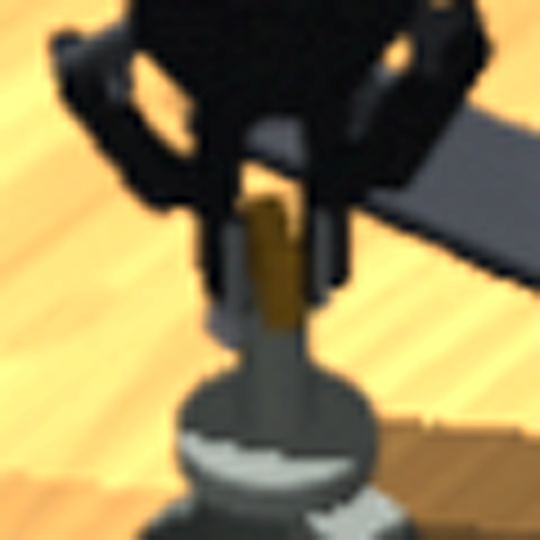

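The side crop shows the bar held firmly between the pads, at about (270,260). I'll ease the 1.3 mm side offset and turn clockwise.

Request:
send_rows:
  plan:
    - [[0,0,0,0,-0.007,0,0],[0,0,0.03,0,0,0,0],[0,0,0.06,0,0,0,0],[0,0,0.06,0,0,0,0],[0,0,0.06,0,0,0,0],[0,0,0.06,0,0,0,0],[0,0,0.06,0,0,0,0],[0,0,0.06,0,0,0,0],[0,0,0,0,0,0,0]]
  squeeze: 40

```text
clock: 6.08
position: [0.5864, 0.0731, 0.1419]
ee_rot: [0.627, 0.779, -0.001, 0.0]
ft_force: [-4.4, -2.4, 6.6]
grip_width: 0.208
grasp_force: 39.2
```

```bash
python3 st.py .587 .0734 .142 76
```

```text
t 6.08 pos [0.5864 0.0731 0.1419] theta 102.41 z [-0.0006 -0.0014 -1.    ] F [-4.3992 -2.3709  6.586 ] T [-0.6178  1.169  -0.0438] w 0.208 g 39.170429706573486 j [ 0.4146  0.4532 -0.777   1.6515  0.3399  1.1783 -0.2275]
shift units (now axes) [ 0.0007  0.0031 -0.0004] turn units [-0.0004  0.0009  0.3073]
```

Request:
send_rows:
  plan:
    - [[0,0,0.06,0,0,0,0],[0,0,0.06,0,0,0,0],[0,0,0.06,0,0,0,0],[0,0,0.06,0,0,0,0],[0,0,0.04,0,0,0,0],[0,0,0.02,0,0,0,0],[0,0,0,0,0,0,0],[0,0,0,0,0,0,0]]

```text
clock: 6.75
position: [0.5861, 0.0731, 0.1419]
ee_rot: [0.783, 0.622, -0.001, 0.0]
ft_force: [-6.4, -2.7, 8.1]
grip_width: 0.21
grasp_force: 39.5
```

```bash
python3 st.py .587 .0734 .142 76
```

```text
t 6.75 pos [0.5861 0.0731 0.1419] theta 76.95 z [-0.0015 -0.0015 -1.    ] F [-6.4077 -2.7409  8.1379] T [-0.5477  1.5756 -0.1232] w 0.210 g 39.52447056770325 j [ 0.3563  0.4301 -0.6974  1.6547  0.2965  1.1671 -0.6423]
shift units (now axes) [ 0.0024  0.0041 -0.0006] turn units [-0.0007  0.0012  0.0111]
```

Request:
send_rows:
  plan:
    - [[0,0,0.015,0,0,0,0],[0,0,0,0,0,0,0],[0,0,0,0,0,0,0.3],[0,0,0,0,0,0,0.5],[0,0,0,0,0,0,0.5],[0,0,0,0,0,0,0.5],[0,0,0,0,0,-0.05,0.5],[0,0,0,0,0,-0.1,0.5],[0,0,0,0,0,-0.15,0.5],[0,0,0,0,0,-0.1,0.5],[0,0,0,0,0,0,0.5]]

```text
clock: 7.67
position: [0.5887, 0.0746, 0.2269]
ee_rot: [0.79, 0.614, 0.003, 0.002]
ft_force: [0.0, 0.8, 1.7]
grip_width: 0.503
grasp_force: 0.0
```

```bash
python3 st.py .561 -.1425 .2 79.1
```

```text
t 7.67 pos [0.5887 0.0746 0.2269] theta 75.72 z [ 0.0071  0.0008 -1.    ] F [0.0306 0.7952 1.7174] T [-0.0306  0.0338 -0.0305] w 0.503 g 0.0 j [ 0.3721  0.3555 -0.7176  1.5569  0.2405  1.3121 -0.624 ]
shift units (now axes) [-1.0864  0.1326  0.1325] turn units [ 0.0045 -0.0016 -0.0394]
```

Request:
send_rows:
  plan:
    - [[0,0,0,-0.066,0.013,0,0.5],[0,0,0,-0.13,0.015,0,0.5],[0,0,0,-0.13,0.015,0,0.5],[0,0,0,-0.13,0.015,0,0.5],[0,0,0,-0.13,0.015,0,0.5],[0,0,0,-0.13,0.015,0,0.5],[0,0,0,-0.13,0.015,0,0.5],[0,0,0,-0.13,0.015,0,0.5],[0,0,0,-0.11,0.015,0,0.5],[0,0,-0.04,0,0,0,0.5],[0,0,0,0,0,0,0.5],[0,0,0,0,0,0,0.5]]

```text
clock: 8.67
position: [0.559, -0.1428, 0.2216]
ee_rot: [0.771, 0.637, 0.0, -0.0]
ft_force: [0.4, 0.3, -0.5]
grip_width: 0.5
grasp_force: 0.0
```

```bash
python3 st.py .561 -.1425 .142 79.1;  python3 - <<'E'
from h import *
t=optics.camera('top')[:,:,::-1];s=optics.camera('side')[:,:,::-1]
cv2.imwrite('pics/top3.png',t);cv2.imwrite('pics/side3.png',s)
z=lambda a,k:cv2.resize(a,None,fx=k,fy=k,interpolation=cv2.INTER_NEAREST)
cv2.imwrite('pics/c3.png',np.hstack([z(t[165:215,270:320],8),z(s[130:230,275:375],4)]))
E
```

```text
t 8.67 pos [ 0.559  -0.1428  0.2216] theta 79.09 z [ 0.0002  0.0005 -1.    ] F [ 0.3821  0.2896 -0.5432] T [0.0266 0.0144 0.0215] w 0.500 g 0.0 j [ 0.6956  0.3076 -0.6325  1.6049  0.1869  1.2903 -0.1569]
shift units (now axes) [0.003  0.0094 0.3979] turn units [ 0.0001 -0.0003 -0.0002]
```

View pics/c3.png

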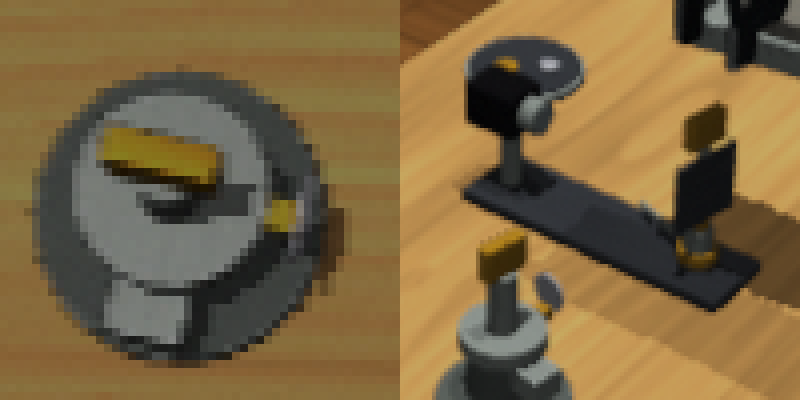

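Top crop: the knob bar is now level but tilted about 10°, with the disc at its right at about (307.9,192.2) in full-image pixels. Side crop: the disc faces the mirror at about (312.3,202.5). The knob has clicked over. Next I'll calculate the mark position and the mirror angle.

Run:
```python
from h import *
t=cv2.imread('pics/top3.png')
h=cv2.cvtColor(t,cv2.COLOR_BGR2HSV)
m,c,st=big(mask(t,(15,120,70),(35,255,255),(280,178,300,191)));ys,xs=np.nonzero(m)
P=np.array([onz('top',p,.15)[:2] for p in zip(xs,ys)]);v=np.linalg.svd(P-P.mean(0))[2][0];v*=-np.sign(v[1]);
print('bar',c,st,P.mean(0),'yaw',np.degrees(np.arctan2(v[1],v[0])))
print('disc tri',tri((307.9,192.2),(312.25,202.5)),'top onz',onz('top',(307.9,192.2),.085))
print('holder',onz('top',(305.3,191.8),.08))
for A in((.5865,.0735),(.589,.0745)):
  for y in(-103.5,-101):
    a=np.radians(y);M=np.array(A)+.046*np.array([np.cos(a),np.sin(a)])
    for ax in((.559,-.1425),(.562,-.1425)):
        n=np.degrees(np.arctan2(*(M-ax)[::-1]));print(A,y,M,ax,'needle %.1f mirror %.1f'%(n,(n-.9)/2))
```

```text
bar [289.7391 183.7681] [282 181  16   7  69] [0.5865 0.0735] yaw -100.98006355310696
disc tri [0.5759 0.0302 0.0841] top onz [0.5758 0.0302 0.085 ]
holder [0.5773 0.0369 0.08  ]
(0.5865, 0.0735) -103.5 [0.5758 0.0288] (0.559, -0.1425) needle 84.4 mirror 41.8
(0.5865, 0.0735) -103.5 [0.5758 0.0288] (0.562, -0.1425) needle 85.4 mirror 42.3
(0.5865, 0.0735) -101 [0.5777 0.0283] (0.559, -0.1425) needle 83.7 mirror 41.4
(0.5865, 0.0735) -101 [0.5777 0.0283] (0.562, -0.1425) needle 84.7 mirror 41.9
(0.589, 0.0745) -103.5 [0.5783 0.0298] (0.559, -0.1425) needle 83.6 mirror 41.4
(0.589, 0.0745) -103.5 [0.5783 0.0298] (0.562, -0.1425) needle 84.6 mirror 41.9
(0.589, 0.0745) -101 [0.5802 0.0293] (0.559, -0.1425) needle 83.0 mirror 41.0
(0.589, 0.0745) -101 [0.5802 0.0293] (0.562, -0.1425) needle 83.9 mirror 41.5
```

Request:
send_rows:
  plan:
    - [[0,0,0,0.003,0.009,0.1,0.5],[0,0,0,0,0,0.1,0.5],[0,0,0,0,0,0.1,0.5],[0,0,0,0,0,0.06,0.5],[0,0,0,0,0,0.03,0.5],[0,0,0,0,0,0,0.5]]

```text
clock: 9.27
position: [0.5604, -0.1425, 0.1425]
ee_rot: [0.771, 0.637, -0.0, -0.001]
ft_force: [-0.3, 0.3, -0.5]
grip_width: 0.505
grasp_force: 0.0
```

Request:
send_rows:
  plan:
    - [[0,0,0,0,0,0,0.3],[0,0,0,0,0,0,0],[0,0,0,0,0,0,0],[0,0,0,0,0,0,0],[0,0,0,0,0,0,0],[0,0,0,0,0,0,0],[0,0,0,0,0,0,0]]
  squeeze: 40

```text
clock: 9.85
position: [0.5628, -0.1433, 0.1449]
ee_rot: [0.771, 0.637, 0.002, 0.002]
ft_force: [7.8, -1.2, -3.4]
grip_width: 0.135
grasp_force: 44.5
```

```bash
python3 st.py .561 -.1425 .142 131.8
```

```text
t 9.85 pos [ 0.5628 -0.1433  0.1449] theta 79.14 z [ 0.0049 -0.0008 -1.    ] F [ 7.7852 -1.2214 -3.3975] T [-0.1528 -1.1871  0.0723] w 0.135 g 44.45557415485382 j [ 0.6768  0.3803 -0.616   1.6873  0.2381  1.1447 -0.1931]
shift units (now axes) [ 0.0022 -0.0094  0.0146] turn units [ 0.0031  0.0014 -0.6127]
```

Request:
send_rows:
  plan:
    - [[0,0,0,0,0.013,0,0],[0,0,0,0,0,0,0],[0,0,-0.03,0,0,0,0],[0,0,-0.05,0,0,0,0],[0,0,-0.05,0,0,0,0],[0,0,-0.05,0,0,0,0],[0,0,-0.05,0,0,0,0],[0,0,-0.05,0,0,0,0],[0,0,-0.05,0,0,0,0],[0,0,0,0,0,0,0]]
  squeeze: 50

```text
clock: 10.68
position: [0.5627, -0.1435, 0.1448]
ee_rot: [0.589, 0.808, -0.001, -0.0]
ft_force: [-9.0, 2.2, 12.0]
grip_width: 0.13
grasp_force: 51.7
```

```bash
python3 st.py .5628 -.1433 .142 132.2
```

```text
t 10.68 pos [ 0.5627 -0.1435  0.1448] theta 107.77 z [-0.0015 -0.0006 -1.    ] F [-8.9985  2.2335 11.9821] T [0.3807 2.0586 0.0013] w 0.130 g 51.74355983734131 j [ 0.739   0.4048 -0.6991  1.6787  0.2806  1.1623  0.2768]
shift units (now axes) [0.0006 0.0007 0.014 ] turn units [-0.0011 -0.0002 -0.2843]
```

Request:
send_rows:
  plan:
    - [[0,0,-0.04,0.002,-0.008,0,0],[0,0,-0.05,0,0,0,0],[0,0,-0.05,0,0,0,0],[0,0,-0.05,0,0,0,0],[0,0,-0.05,0,0,0,0],[0,0,-0.045,0,0,0,0],[0,0,0,0,0,0,0],[0,0,0,0,0,0,0],[0,0,0,0,0,0,0]]

```text
clock: 11.43
position: [0.5623, -0.1436, 0.1449]
ee_rot: [0.407, 0.914, -0.0, 0.001]
ft_force: [-2.1, 1.5, 5.1]
grip_width: 0.127
grasp_force: 50.8
```

```bash
python3 st.py .5628 -.1433 .142 132.2;  python3 - <<'E'
from h import *
t=optics.camera('top')[:,:,::-1];s=optics.camera('side')[:,:,::-1]
cv2.imwrite('pics/top4.png',t);cv2.imwrite('pics/side4.png',s)
z=lambda a,k:cv2.resize(a,None,fx=k,fy=k,interpolation=cv2.INTER_NEAREST)
cv2.imwrite('pics/c4.png',np.vstack([z(s[165:215,295:375],8)[:, :],z(t[165:215,290:370],4)[:, :].repeat(2,1)[:200]]))
E
```

```text
t 11.43 pos [ 0.5623 -0.1436  0.1449] theta 131.99 z [ 0.0014 -0.0006 -1.    ] F [-2.1488  1.5419  5.1299] T [ 0.1528  0.5242 -0.0104] w 0.127 g 50.799041390419006 j [ 0.7967  0.4225 -0.7735  1.6793  0.3172  1.1683  0.6746]
shift units (now axes) [-0.0006  0.0029  0.0145] turn units [ 0.0004  0.001  -0.0024]
```

View pics/c4.png

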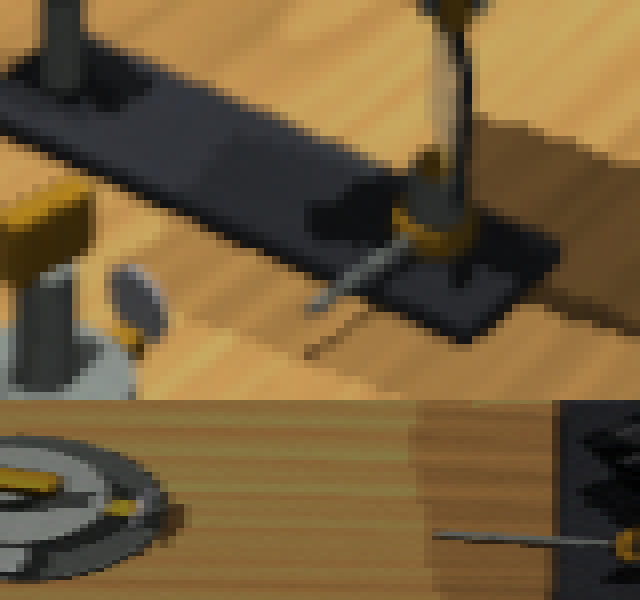

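Side crop: the mirror faces the disc and the needle tip is at side pixel (333.5,203.5). Top crop: the needle runs from (344.4,198.8) to (366,201), pointing left toward the disc. Next I'll measure its direction precisely.

Run:
```python
from h import *
t=cv2.imread('pics/top4.png').astype(float)
P=[]
for x in range(346,366):
    r=np.arange(194,206);col=t[194:206,x,0]-t[194:206,x,2]  # grey needle: blue-red high vs wood
    if x>358: col=t[194:206,x].min(1)
    w=np.clip(col-np.median(col)-.35*(col.max()-np.median(col)),0,None);y=(w*r).sum()/w.sum();P.append(onz('top',(x,y),.023)[:2]);
    print(x,round(y,2),end='; ')
P=np.array(P);k=np.polyfit(P[:,1],P[:,0],1);res=P[:,0]-np.polyval(k,P[:,1]);g=abs(res)<.0012;k=np.polyfit(P[g,1],P[g,0],1)
print('\nyaw',90-np.degrees(np.arctan(k[0])),'resid',abs(res).max(),g.sum())
print('x at axis y -.1433:',np.polyval(k,-.1433),' x at mark y .0295:',np.polyval(k,.0295))
print('tip tri',tri((344.4,198.75),(333.5,203.5)))
# mark re-measured from this picture
print('disc tri',tri((290+140/8,165+(507-400)/4),(295+140/8,165+303/8)))
```

```text
346 198.4; 347 198.46; 348 198.47; 349 198.89; 350 198.94; 351 198.95; 352 199.09; 353 199.38; 354 199.35; 355 199.44; 356 199.8; 357 199.77; 358 199.94; 359 199.44; 360 199.68; 361 199.89; 362 200.0; 363 200.0; 364 200.0; 365 200.0; 
yaw 86.13119573060698 resid 0.0009684139416368254 20
x at axis y -.1433: 0.5641857640390522  x at mark y .0295: 0.5758715683359883
tip tri [ 0.5683 -0.0682  0.0226]
disc tri [0.5762 0.0307 0.0831]
```

The needle's line passes x≈0.576 at the disc, and the mark measures x≈0.576–0.578. That puts the aim within about 0.5°. The grip is steady and the forces are low, so I'm handing in.

```bash
python3 -c "
from workcell import job
print(job.hand_in())"
```

```text
the job is handed in; nothing more can be done
None
```

I turned the knob over into its next detent and let go of it. I then turned the mirror until its needle pointed at the mark, within about 0.5° by the camera measurements, and handed the job in at about 11.5 s still gripping the bar; no verdict came back.

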